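# Close the template kit tin with its nested lids and open the guide-bush tray

## Robot

A 6-joint arm with a two-finger parallel gripper is mounted at the origin on the work surface. World frame = base frame: x ahead of the robot, y to its left, z up, the work surface at z = 0. Lengths are in mm, angles in rad, forces in N, time in s.
With the tool pointing down it reaches from about 350 to 875 mm from the base axis. Payload 15.5 kg.
Tool frame: the origin (TCP) lies at the very end of the fingers, on their centre line; the grasp point (between the pads) lies 19 mm behind it; z points along the fingers, x is the direction in which the jaws open and shut, and the axes are right-handed (so a half turn about z gives the same grasp; the last joint's range is limited). The gripper opens to 85 mm and grips with 20 to 120 N. Pads are 22 mm wide; open, the fingers measure 114 mm over their backs; the gripper's body (76 mm by 85 mm) begins 54 mm behind the grasp point. The pads swing forward as they close: fully open they stand 13 mm farther back than shut.
Start: joints at [-1.218, 0.494, 1.345, -0, 1.302, -0.096], TCP at [271.179, -563.106, 231.277] pointing down, gripper open.
Joint ranges: [-2.91, 2.91], [-0.82, 2.16], [0.22, 2.67], [-1.22, 4.37], [0.12, 2.79], [-3.08, 3.08]. Speed limits (rad/s): [1.89, 1.89, 2.57, 3.01, 3.01, 3.01].

## Interface

Orientations are given as a 3x3 rotation matrix whose columns are the frame's x, y, z axes.
In Python, from cell import robot, imaging gives the robot as it stands. The module is installed in compiled form; this text tells all that it offers.
- The arm moves only by the shell command python3 -m handwheel 'ROWS' [FORCE]. ROWS is JSON, a list that holds one entry, the list of rows, each a list of 7 numbers: the closure in counts, from 0 (fully open) to 255 (shut), then the shift along the tool's x, y, z in cm, then the turn, a rotation vector about the tool's x, y, z in degrees. In form: [[[fingers, tx, ty, tz, wx, wy, wz], ...]]. A call has 1 to 20 rows; each row is the pose to reach, as a shift and turn from the pose commanded when the call began, along the tool's axes at that moment; what a row does not reach only later rows make up. A row lasts 1/10 s, in which the tool goes at most 50 mm and 8.59 degrees, less where a joint would pass 70% of its speed; a pose out of reach is approached as far as the arm can. A call with a gripper value outside its range is refused whole. The fingers move at their own pace and stop on an object; FORCE is the grip in N (left out, the last holds). Time passes only in rows, so rows that repeat a pose let the fingers close. It gives the time, the measured TCP pose, the force and the opening at its end, in the units of the state.
- robot.get_obs(): the state, without advancing time (a new reading comes with each control period).
- imaging.get_image(name): name is "side" or "top" or "wrist"; returns (picture, depth): 420x560x3 uint8, red, green, blue; 420x560 float32, mm along the optical axis (not along the pixel's ray), 0 where there is no reading.
- imaging.camera_info(name): a dict with "K" (3x3 intrinsics, pixels), "dist_coeffs" ([k1, k2, p1, p2, k3] as OpenCV has them; the pictures are not rectified), "position" and "rotation" of the camera in the world. Camera axes: x right, y up, looking along -z (the intrinsics and any distortion apply to the point x, -y, -z); pixel columns grow to the right and rows downward; lengths in mm; the calibration is good to about 2 mm. A picture is of the moment at which its call begins: read the wrist's pose just before it. camera_info takes no time and is no camera call; for the wrist camera it gives the pose at the moment of the call.
- robot.finish_job(): hands the job in, once; it reports no verdict.
Trained networks look in the newest picture that a camera, given by its name, has taken for a name from the list of things; names that differ only in an ending like _2 or _b are one class to them, and where a whole thing is asked for, a point or a joint stands for the part that bears it (a point fixed in the world has none). Each returns a list of dicts, best first, with "conf" (0 to 1); they miss things now and then, are a little off and sometimes report something else, mostly with a low value. They report only what shows in the picture. A call takes as long as a camera call. They do not tell look-alikes from the thing itself.
- imaging.regions_of(camera, label): "mask" (420x560 bool, what is visible of it) and "position" ([column, row] in pixels, amid what is visible of it).
The state is a dict: "t": time; "joint_pos": joint angles; "joint_vel": joint speeds; "tau": joint torques, N m; "position": TCP position; "eef_rot": TCP orientation; "contact_force": force on the tool from outside, world axes, zero at the start; "wrist_torque": the same for the moment, N m; "width": opening from 0.0 (shut) to 1.0 (fully open).
Only numpy, scipy, OpenCV 4.12 (cv2) and the standard library are available. Lean on these libraries where they do the work, as an engineer would, in place of code of your own. Each camera call takes 0.05 s, during which the arm holds its last target.

## Task

Get the template kit ready for routing: first put the loose yellow tag peg into the yellow half of the tin and the loose white one into the white half. Then take the two nested lids together, by the orange inner lid's edges that show in the thumb notches, carry them level so that the brass guide bushes in the tray stay put, lower them gently onto the tin until the inner lid is fully seated, and let go. Last, lift the green outer lid alone by its black bar, leaving the orange inner lid seated and undisturbed on the tin, and finish while still holding the outer lid level, at least 10 cm clear above the inner lid; leave the tin where it stands and the other things on the bench alone.

Things in the scene. Friction and masses are not known exactly. Their poses are not given: they have to be found in the camera images.
- tin: Template kit tin, green steel, open on top, 54 (x) x 154 (y) x 52 (z) mm, 0.7 kg, loose, standing upright. Origin: centre of its underside; z up, y along its length. Walls 2 mm, floor 6 mm thick, rim at z = 52. A divider at y = 0 (top at z = 40) makes two compartments, each 50 (x) x 74 (y) mm, 46 mm deep.
- yellow_half (a point): Point at rim height over the middle of the tin's yellow-lined compartment (its +y half, centre 38.5 mm from the tin's middle). One yellow peg already lies across its outer end, so the inner part is the freer.
- white_half (a point): The same for the white-lined compartment (the tin's -y half), where one white peg already lies across the outer end.
- inner_lid: Inner lid, orange tray lid 58 (x) x 158 (y) x 26 (z) mm, 0.16 kg. Origin: centre of its underside, y lengthwise. z 0-10: plug tapering from 46 x 146 to 41 x 141 mm, for the tin's 50 x 150 mm mouth; z 10-26: rim with flat sides. The flange at z = 10 rests on the tin's rim: seated, its origin is 42 mm over the tin's, y along the tin's y, either way round. It starts on the bench.
- inner_grip (a point): Inner lid, 18 mm above its underside, at the centre: pinch here along the lid's x, from above, on its flat orange sides (58 mm apart, z 10 to 26) that show in the outer lid's thumb notches. So held, the inner lid carries the outer one on top of it.
- outer_lid: Outer lid, green cap 67 (x) x 167 (y) mm, 0.14 kg, lying loose over the inner lid, 2.5 mm clear all round. Origin: centre of its skirt's lower edge, y lengthwise, 13 mm over the inner lid's origin when nested. Skirt z 0-13, top plate z 13-15.5 resting on the inner rim. Mid-length on both long sides a 50 mm long thumb notch cuts skirt and top (the top is 48 mm wide there).
- outer_bar (a point): Centre of the black grip bar on the outer lid, 31.5 mm above the lid's origin: bar 72 mm long along the lid's y, 12 mm wide, 12 mm high, 10 mm clear above the top plate between two feet. Pinched along x it lifts the outer lid alone.
- peg_yellow: Loose yellow plastic tag peg (spring clip) lying on the bench, 44 (x) x 12 (y) x 14 (z) mm, 12 g. Origin: centre of its underside; x along its length. Pinch it across y.
- peg_white: Loose white plastic tag peg, the same size, mass and axes as the yellow one.
- glue_bottle: White wood-glue bottle with orange cap, 60 mm across, 190 mm tall; origin under its centre. Leave alone.
- jar: Jar with blue lid, 68 mm across, 85 mm tall; origin under its centre. Leave alone.
- tape_measure: Red tape measure standing on edge, about 75 (x) x 32 (y) x 63 (z) mm; origin under its centre. Leave alone.
- screwdriver: Screwdriver with yellow handle, 200 mm long, lying along its x; origin near its middle. Leave alone.
- sanding_block: Wooden sanding block with cork face, 70 x 45 x 28 mm; origin under its centre. Leave alone.
- try_square: Try square, dark wooden stock 150 mm long along its y, steel blade 100 mm along its +x, 12 mm thick; origin under the stock's centre. Leave alone.
Mind the look-alikes: they are no part of the job. Leave any blue, pink or purple look-alike of the outer_lid alone.

How it is judged (in metres and radians):
On the way, in this order (a step that is already met when the one before it is completed fails the run):
1. both loose pegs lie released in the compartments of their colours (x of peg_yellow in the frame of tin between -0.027 and 0.027 m and y of peg_yellow in the frame of tin between 0.003 and 0.077 m and z of peg_yellow in the frame of tin between 0 and 0.042 m and x of peg_white in the frame of tin between -0.027 and 0.027 m and y of peg_white in the frame of tin between -0.077 and -0.003 m and z of peg_white in the frame of tin between 0 and 0.042 m and contact force between the fingers and peg_yellow below 0.1 N and contact force between the fingers and peg_white below 0.1 N), for 0.2 s.
2. the nested pair is seated on the tin, outer lid still over the inner, and let go (horizontal distance between inner_lid and tin below 0.006 m and z of inner_lid in the frame of tin between 0.038 and 0.045 m and angle between the z axis of inner_lid and the z axis of tin, either way round below 0.04 rad and angle between the y axis of inner_lid and the y axis of tin, either way round below 0.08 rad and horizontal distance between outer_lid and inner_lid below 0.008 m and z of outer_lid in the frame of inner_lid between 0.009 and 0.017 m and contact force between the fingers and inner_lid below 0.1 N and contact force between the fingers and outer_lid below 0.1 N), for 0.2 s.
At the end, for the whole second after the job is handed in: Pegs in their own colour's halves, below the rim; inner lid untouched and seated on the tin (6 mm off centre, 3 mm high, 0.04 rad tilt, 0.08 rad yaw at most); outer lid held still in the fingers, over 100 mm above the inner lid, tilted under 0.2 rad, off the tin, inner lid and bottle (x of peg_yellow in the frame of tin between -0.027 and 0.027 m and y of peg_yellow in the frame of tin between 0.003 and 0.077 m and z of peg_yellow in the frame of tin between 0 and 0.042 m and x of peg_white in the frame of tin between -0.027 and 0.027 m and y of peg_white in the frame of tin between -0.077 and -0.003 m and z of peg_white in the frame of tin between 0 and 0.042 m and horizontal distance between inner_lid and tin below 0.006 m and z of inner_lid in the frame of tin between 0.038 and 0.045 m and angle between the z axis of inner_lid and the z axis of tin, either way round below 0.04 rad and angle between the y axis of inner_lid and the y axis of tin, either way round below 0.08 rad and z of outer_lid in the frame of inner_lid above 0.1 m and angle between outer_lid's own z axis and vertical below 0.2 rad and contact force between the fingers and outer_lid above 1 N and contact force between outer_lid and inner_lid below 0.05 N and contact force between outer_lid and tin below 0.05 N and contact force between outer_lid and glue_bottle below 0.05 N and contact force between the fingers and inner_lid below 0.1 N and contact force between the fingers and tin below 0.1 N and linear speed of outer_lid below 0.03 m/s and linear speed of inner_lid below 0.02 m/s); the arm keeps its last pose, push and grip.
It fails at once if the lids come apart while the inner lid is not seated on the tin (outer lid taken off early, or inner lid dragged up with it) (not (horizontal distance between outer_lid and inner_lid below 0.015 m and z of outer_lid in the frame of inner_lid below 0.025 m) and not (horizontal distance between inner_lid and tin below 0.006 m and z of inner_lid in the frame of tin between 0.038 and 0.045 m and angle between the z axis of inner_lid and the z axis of tin, either way round below 0.04 rad and angle between the y axis of inner_lid and the y axis of tin, either way round below 0.08 rad)).
It fails at once if the inner lid is tipped (more than 20 degrees) (angle between inner_lid's own z axis and vertical above 0.35 rad).
It fails at once if the pair is dropped or slammed onto the tin (faster than 0.4 m/s just above its seat) (horizontal distance between inner_lid and tin below 0.03 m and z of inner_lid in the frame of tin below 0.072 m and linear speed of inner_lid above 0.4 m/s).
It fails at once if the tin is shoved more than 30 mm or tipped (distance of tin from where it was at the start of the episode above 0.03 m or angle between tin's own z axis and vertical above 0.15 rad).
It fails at once if a bystander is moved more than 30 mm (distance of any of glue_bottle, jar, tape_measure, screwdriver, sanding_block, try_square from where it was at the start of the episode above 0.03 m).
It also fails if it takes over 72 s, if anything falls off the work surface, if the arm or the gripper's body presses on something with over 40 N, if the wrist force passes 120 N, or if a joint passes its speed limit or range.

## Working session

There is one attempt and no reset: what is moved stays moved. The work goes in short steps, Python scripts to look and compute and a shell command to move; the robot and the scene stay as the last step left them, time stands still between calls to the robot, and variables do not carry over. Pictures are saved under pics/ and viewed, and the job is handed in when it is done.

```bash
mkdir -p pics
python3 - <<'E'
from cell import robot, imaging
import cv2,json
o=robot.get_obs(); print({k:(v.tolist() if hasattr(v,'tolist') else v) for k,v in o.items()})
for n in ("top","side","wrist"):
    im,d=imaging.get_image(n); cv2.imwrite(f"pics/{n}0.png",im[:,:,::-1]); i=imaging.camera_info(n); print(n,i)
E
```

```text
{'t': 0.0, 'joint_pos': [-1.2175389090940398, 0.4941649797233919, 1.3461333163896818, 1.9726901096902577e-05, 1.302514151330646, -0.0955194257128709], 'joint_vel': [-0.00034457902037680275, 0.0020649555942432478, 0.00011683167478946318, 0.00028885815678820863, 0.0002688972371958505, -0.0011649535302646146], 'tau': [0.004693790688179433, -88.21540832519531, -38.38584780693054, 7.119461542970384e-05, 0.010269110498484224, 8.545763989786792e-06], 'position': [271.03585015585134, -562.768868449018, 230.71083889643157], 'eef_rot': [[0.43385885442462546, -0.9009807606723179, -0.00040414809545095677], [-0.9009800355590513, -0.4338590215746363, 0.0011510526965215597], [-0.0012124196313495787, -0.00013526503888471392, -0.9999992558707265]], 'contact_force': [0.7580337208792729, -1.131997086340655, 0.585969912126622], 'wrist_torque': [0.039853103805696205, 0.04684921775463946, -0.009017549675862685], 'width': 0.999672268808606}
top {'K': array([[542.13804451,   0.        , 273.61234014],
       [  0.        , 542.13804451, 210.57156093],
       [  0.        ,   0.        ,   1.        ]]), 'di
[... 602 characters left out ...]
898598 ,   867.92751076]), 'rotation': array([[ 0.86239987,  0.24198412, -0.44464609],
       [-0.50598259,  0.4393684 , -0.74225132],
       [ 0.0157504 ,  0.86510063,  0.501351  ]])}
wrist {'K': array([[353.68985103,   0.        , 273.38585094],
       [  0.        , 353.68985103, 202.2911574 ],
       [  0.        ,   0.        ,   1.        ]]), 'dist_coeffs': array([-0.09354888,  0.        ,  0.        ,  0.        ,  0.        ]), 'position': array([ 345.41636711, -527.16338488,  374.36820317]), 'rotation': array([[ 4.33823133e-01,  8.53325670e-01,  2.89193344e-01],
       [-9.00998025e-01,  4.10791605e-01,  1.39473351e-01],
       [ 2.17993015e-04, -3.21069398e-01,  9.47055645e-01]])}
```

View pics/top0.png

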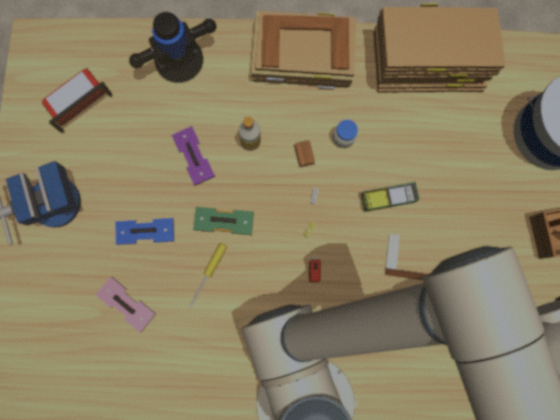

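View pics/side0.png

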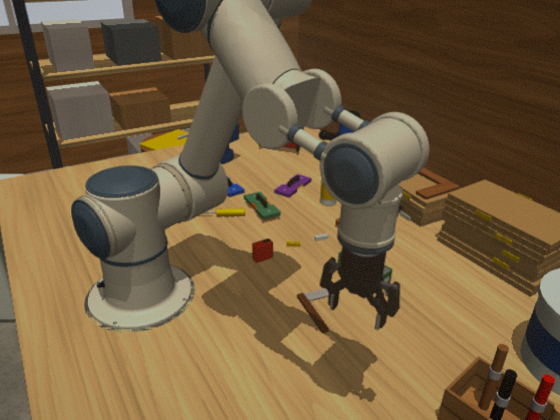

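View pics/wrist0.png

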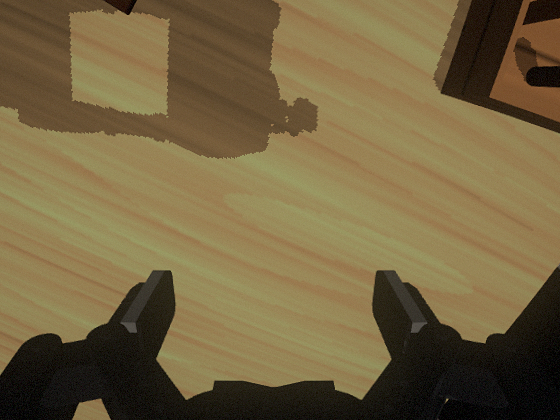

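Top view: green pair at (223,221), tin at (390,197), white peg (315,196), yellow peg (308,231), bottle (249,133), jar (345,132), tape measure (315,271). The look-alike lids are blue (145,231), purple (193,156) and pink (126,304). The green lid is the one described.

```bash
cat > h.py <<'E'
import numpy as np, cv2
from cell import robot, imaging
def world(info,px,depth):
    px=np.asarray(px,float).reshape(-1,1,2)
    n=cv2.undistortPoints(px,info["K"],info["dist_coeffs"]).reshape(-1,2)
    d=np.asarray(depth,float).reshape(-1)
    c=np.c_[n[:,0]*d,-n[:,1]*d,-d]
    return c@info["rotation"].T+info["position"]
def ray_z(info,px,z):
    a=world(info,px,np.ones(len(np.asarray(px).reshape(-1,2)))); p=info["position"]; v=a-p
    return p+v*((z-p[2])/v[:,2])[:,None]
def proj(info,P):
    c=(np.asarray(P,float).reshape(-1,3)-info["position"])@info["rotation"]
    return cv2.projectPoints(np.c_[c[:,0],-c[:,1],-c[:,2]].reshape(-1,1,3),np.zeros(3),np.zeros(3),info["K"],info["dist_coeffs"])[0].reshape(-1,2)
def cloud(info,depth,mask):
    r,c=np.nonzero(mask&(depth>0)); return np.c_[c,r],world(info,np.c_[c,r],depth[r,c])
def rect(P):
    (c,s,a)=cv2.minAreaRect(P[:,:2].astype(np.float32)); 
    if s[0]<s[1]: s=s[::-1]; a+=90
    return np.round(c,1),np.round(s,1),round((a+90)%180-90,1)
E
python3 - <<'E'
from h import *
im,d=imaging.get_image("top"); info=imaging.camera_info("top")
for l in ["tin","inner_lid","outer_lid","outer_bar","peg_yellow","peg_white","glue_bottle","jar","tape_measure","screwdriver","sanding_block","try_square"]:
    for r in imaging.regions_of("top",l):
        px,P=cloud(info,d,r["mask"]); 
        if len(P)<4: print(l,r["conf"],"few");continue
        print(l,round(r["conf"],2),np.round(r["position"]),len(P),"med",np.round(np.median(P,0)),"z",np.round(np.percentile(P[:,2],[5,95])),rect(P))
c=cv2.resize(im[110:300,90:450],None,fx=2.2,fy=2.2,interpolation=cv2.INTER_CUBIC); cv2.imwrite("pics/topcrop.png",c[:,:,::-1])
E
```

```text
tin 0.63 [390. 196.] 1132 med [ 591. -231.   11.] z [ 1. 52.] (array([ 592.9, -236.9]), array([172.9,  68.2]), -76.5)
inner_lid 0.61 [221. 228.] 32 med [479. 244.  25.] z [14. 31.] (array([497.4, 232.9]), array([68.3, 31.9]), -38.0)
outer_lid 0.9 [224. 219.] 1235 med [505. 244.  29.] z [23. 50.] (array([508.2, 242.9]), array([165.5,  71.1]), 85.8)
outer_lid 0.81 [122. 303.] 1300 med [264. 509.  16.] z [10. 37.] (array([263.2, 511.9]), array([169.2,  68.1]), 52.2)
outer_lid 0.64 [146. 232.] 1282 med [470. 465.  16.] z [ 9. 37.] (array([472.5, 468.6]), array([169.5,  71. ]), -84.1)
outer_lid 0.63 [191. 159.] 1131 med [692. 339.  16.] z [10. 38.] (array([698.1, 340.2]), array([166.8,  66.9]), 25.2)
outer_bar 0.97 [123. 304.] 1333 med [264. 513.  16.] z [ 9. 37.] (array([266.2, 514.6]), array([176. ,  73.5]), 55.7)
outer_bar 0.88 [147. 234.] 1292 med [470. 465.  16.] z [ 9. 37.] (array([472.8, 468.7]), array([169.5,  71.2]), -84.3)
outer_bar 0.81 [224. 218.] 1338 med [505. 241.  29.] z [21. 49.] (array([508.2, 245.6]), array([172.9,  77.6]), 87.7)
outer_bar 0.68 [192. 160.] 1163 med [691
[... 543 characters left out ...]
89. 196.] 840 med [ 593. -228.   10.] z [ 1. 50.] (array([ 592.7, -229.1]), array([154.9,  67.3]), -77.9)
tape_measure 0.69 [314. 271.] 291 med [371. -15.  58.] z [11. 65.] (array([374.7, -15.5]), array([71.4, 30.8]), 1.1)
screwdriver 0.85 [214. 260.] 312 med [391. 264.  23.] z [12. 30.] (array([362.2, 278. ]), array([168.4,  24.2]), -24.8)
screwdriver 0.56 [314. 195.] 44 med [586. -15.  13.] z [-2. 20.] (array([588.5, -15.3]), array([36.1, 13.2]), 1.8)
sanding_block 0.68 [308. 154.] 375 med [708.  16.  28.] z [19. 34.] (array([710.6,  14.9]), array([70. , 46.2]), 12.6)
try_square 0.66 [395. 263.] 666 med [ 395. -249.    7.] z [-1. 16.] (array([ 363.6, -238. ]), array([210.7, 148.4]), -38.0)
```

View pics/topcrop.png

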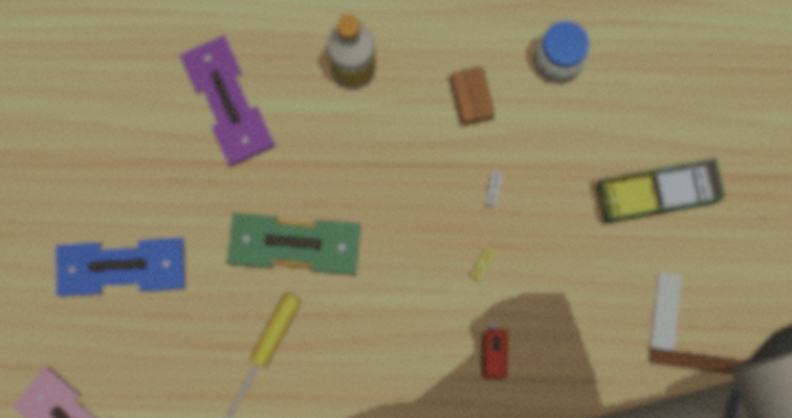

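```bash
python3 -m handwheel '[[[0,-38.1,-47.1,0,0,0,25.7],[0,-38.1,-47.1,0,0,0,25.7],[0,-38.1,-47.1,0,0,0,25.7],[0,-38.1,-47.1,0,0,0,25.7],[0,-38.1,-47.1,0,0,0,25.7],[0,-38.1,-47.1,0,0,0,25.7],[0,-38.1,-47.1,0,0,0,25.7],[0,-38.1,-47.1,0,0,0,25.7],[0,-38.1,-47.1,0,0,0,25.7],[0,-38.1,-47.1,0,0,0,25.7],[0,-38.1,-47.1,0,0,0,25.7],[0,-38.1,-47.1,0,0,0,25.7],[0,-38.1,-47.1,0,0,0,25.7],[0,-38.1,-47.1,0,0,0,25.7],[0,-38.1,-47.1,0,0,0,25.7],[0,-38.1,-47.1,0,0,0,25.7],[0,-38.1,-47.1,0,0,0,25.7],[0,-38.1,-47.1,0,0,0,25.7]]]'
python3 - <<'E'
from h import *
info=imaging.camera_info("wrist");im,d=imaging.get_image("wrist"); cv2.imwrite("pics/w1.png",im[:,:,::-1])
o=robot.get_obs();print(o["t"],np.round(o["position"],1),np.round(o["eef_rot"],3))
np.savez("w1.npz",im=im,d=d,p=info["position"],R=info["rotation"])
for l in ["peg_yellow","peg_white","tin"]:
    for r in imaging.regions_of("wrist",l):
        px,P=cloud(info,d,r["mask"])
        if len(P)<4: continue
        print(l,round(r["conf"],2),np.round(r["position"]),len(P),"med",np.round(np.median(P,0),1),"z",np.round(np.percentile(P[:,2],[5,50,95]),1),rect(P))
        T=P[P[:,2]>np.percentile(P[:,2],95)-5]; print("  top",rect(T))
E
```

```text
t: 2.6
position: [530.0, -16.4, 231.3]
eef_rot: [[-0.001, -1.0, -0.0], [-1.0, 0.001, -0.0], [0.0, 0.0, -1.0]]
contact_force: [-0.2, -0.1, 0.1]
width: 0.998
2.65 [530.1 -16.2 231.4] [[-0.001 -1.     0.   ]
 [-1.     0.001  0.   ]
 [-0.    -0.    -1.   ]]
peg_yellow 0.85 [260. 204.] 507 med [487.5  -4.3  14.6] z [ 1.6 14.6 16. ] (array([482.9,  -3.8]), array([49.6, 15.6]), -29.4)
  top (array([485.6,  -3.9]), array([44.6, 13. ]), -29.3)
peg_white 0.6 [274. 114.] 444 med [584.5 -16.5  14.7] z [ 1.3 14.7 15.9] (array([585.2, -16.7]), array([43.2, 12.6]), -10.5)
  top (array([585.2, -16.7]), array([43.2, 12.6]), -10.5)
peg_white 0.56 [480. 119.] 8455 med [ 580.5 -227.4   20.8] z [ 7.  20.8 52.9] (array([ 577.6, -232.7]), array([154.9,  70.5]), -78.3)
  top (array([ 583.4, -224.1]), array([139.9,  54.7]), -78.1)
peg_white 0.22 [ 62. 192.] 6320 med [508.2 205.5  29.2] z [21.  29.2 51. ] (array([499.6, 222.4]), array([130.2,  78.9]), 85.0)
  top (array([504.9, 235.1]), array([62.1, 13.1]), 86.9)
tin 0.66 [480. 117.] 8614 med [ 580.5 -227.7   20.6] z [ 6.9 20.6 53. ] (array([ 579.7, -245.1]), array([180.1,  71.5]), -78.2)
  top (array([ 583.3, -224.1]), array([139.9,  54.9]), -78.1)
tin 0.44 [244.   8.] 902 med [679.   10.4  27.9] z [ 4.9 27.9 29.9] (array([678.2,   9.2]), array([49.5, 17.6]), 87.5)
  top (array([678.9,   7.8]), array([45.1, 14.4]), 89.8)
```

View pics/w1.png

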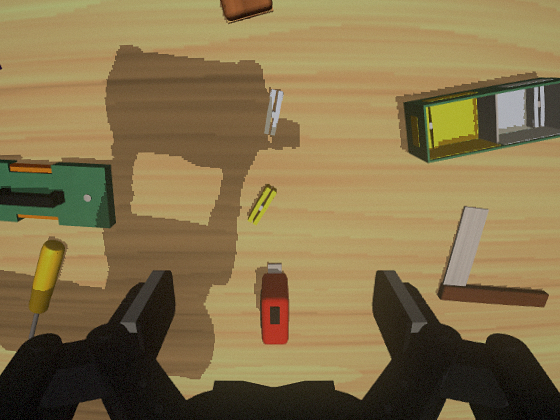

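White peg at (274,114), yellow at (260,204); both tops ~14.6 mm, 44x13 mm as expected. Yellow tin half is at (453,125), the +y half. Taking white first.

```bash
python3 -m handwheel '[[[60,0,-5.5,15,0,0,10.5],[60,0,-5.5,15,0,0,10.5],[60,0,-5.5,15,0,0,10.5],[60,0,-5.5,15,0,0,10.5],[60,0,-5.5,20,0,0,10.5],[60,0,-5.5,22.8,0,0,10.5],[60,0,-5.5,22.8,0,0,10.5],[60,0,-5.5,22.8,0,0,10.5],[255,0,-5.5,22.8,0,0,10.5],[255,0,-5.5,22.8,0,0,10.5],[255,0,-5.5,22.8,0,0,10.5],[255,0,-5.5,22.8,0,0,10.5],[255,0,-5.5,22.8,0,0,10.5],[255,0,-5.5,22.8,0,0,10.5],[255,0,-5.5,17,0,0,10.5],[255,0,-5.5,12,0,0,10.5],[255,0,-5.5,12,0,0,10.5]]]' 25
python3 - <<'E'
from h import *
info=imaging.camera_info("wrist");im,d=imaging.get_image("wrist"); cv2.imwrite("pics/w2.png",im[:,:,::-1])
# tin fit: rim points
for l in ["tin","peg_white"]:
    for r in imaging.regions_of("wrist",l):
        px,P=cloud(info,d,r["mask"]); print(l,r["conf"],r["position"],len(P),rect(P),np.percentile(P[:,2],[5,95]))
        T=P[abs(P[:,2]-52)<3]
        if len(T)>50: print("  rim",rect(T),len(T))
E
```

```text
t: 4.5
position: [587.8, -15.7, 116.7]
eef_rot: [[-0.182, -0.983, 0.008], [-0.983, 0.182, -0.001], [-0.0, -0.008, -1.0]]
contact_force: [0.4, 0.2, -0.5]
width: 0.129
tin 0.67 [511.8, 181.1] 10210 (array([ 560.6, -205.9]), array([96.5, 93.5]), -79.0) [ 4.95592042 52.64754078]
  rim (array([ 575. , -183.2]), array([56.2, 55.4]), -77.6) 1294
peg_white 0.66 [275.8, 278.1] 2472 (array([541.2,  -7.3]), array([138.7,  24.9]), -11.4) [113.58761995 128.1715994 ]
peg_white 0.57 [541.5, 329.3] 3410 (array([ 409. , -239.9]), array([145. ,  50.9]), 8.9) [ 2.47440324 13.77205323]
```

View pics/w2.png

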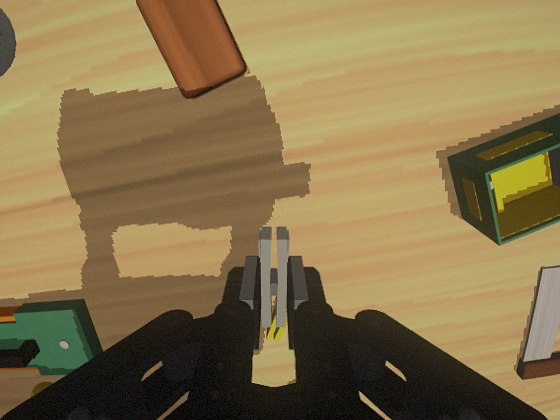

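```bash
python3 -m handwheel '[[[255,0,0,-5,0,0,-8],[255,27.5,-6.6,-8.5,0,0,-112.5],[255,27.5,-6.6,-8.5,0,0,-112.5],[255,27.5,-6.6,-8.5,0,0,-112.5],[255,27.5,-6.6,-8.5,0,0,-112.5],[255,27.5,-6.6,-8.5,0,0,-112.5],[255,27.5,-6.6,-8.5,0,0,-112.5],[255,27.5,-6.6,-8.5,0,0,-112.5],[255,27.5,-6.6,-8.5,0,0,-112.5],[255,27.5,-6.6,-8.5,0,0,-112.5],[255,27.5,-6.6,-8.5,0,0,-112.5],[255,27.5,-6.6,-8.5,0,0,-112.5],[255,27.5,-6.6,-8.5,0,0,-112.5],[255,27.5,-6.6,-8.5,0,0,-112.5],[255,27.5,-6.6,-8.5,0,0,-112.5],[255,27.5,-6.6,-8.5,0,0,-112.5],[255,27.5,-6.6,-8.5,0,0,-112.5]]]'
cat >> h.py <<'E'
def fit_tin(info,d,mask,zr=(47,57)):
    """Rim points: outer edge rectangle by height, then model fit."""
    m=cv2.dilate(mask.astype(np.uint8),np.ones((9,9)))>0
    px,P=cloud(info,d,m); T=P[(P[:,2]>zr[0])&(P[:,2]<zr[1])]
    print(" rim z median",np.round(np.median(T[:,2]),1),len(T),"rect",rect(T))
    from scipy.optimize import least_squares
    c,s,a=rect(T)
    def f(q):
        th=q[2];u=(T[:,0]-q[0])*np.cos(th)+(T[:,1]-q[1])*np.sin(th);v=-(T[:,0]-q[0])*np.sin(th)+(T[:,1]-q[1])*np.cos(th)
        # distance to mid-wall rectangle 52 x 152
        du=abs(u)-26;dv=abs(v)-76
        out=np.hypot(np.maximum(du,0),np.maximum(dv,0))+np.minimum(np.maximum(du,dv),0)
        return out
    r=least_squares(f,[c[0],c[1],np.deg2rad(a-90 if a>0 else a+90)],loss="soft_l1",f_scale=1.5)
    print(" tin fit",np.round(r.x[:2],1),"yaw deg",np.round(np.rad2deg(r.x[2]),2),"med resid",np.round(np.median(abs(f(r.x))),2))
    return r.x
E
python3 - <<'E'
from h import *
info=imaging.camera_info("wrist");im,d=imaging.get_image("wrist"); cv2.imwrite("pics/w3.png",im[:,:,::-1])
np.savez("w3.npz",im=im,d=d,p=info["position"],R=info["rotation"])
o=robot.get_obs();print(np.round(o["position"],1),np.round(o["joint_pos"],2))
for r in imaging.regions_of("wrist","tin"):
    print(r["conf"],r["position"]); 
    if r["conf"]>.5: fit_tin(info,d,r["mask"])
E
```

```text
t: 6.35
position: [599.9, -297.8, 195.5]
eef_rot: [[0.979, 0.206, -0.001], [0.206, -0.979, 0.001], [-0.001, -0.001, -1.0]]
contact_force: [-0.1, 0.0, -0.1]
width: 0.129
[ 599.9 -297.8  195.8] [-0.55  0.59  1.27 -0.    1.29 -0.76]
0.82 [273.1, 94.9]
 rim z median 52.5 2048 rect (array([ 585.1, -233. ]), array([153.2,  54.6]), -78.1)
 tin fit [ 585.  -232.5] yaw deg 11.8 med resid 0.8
```

View pics/w3.png

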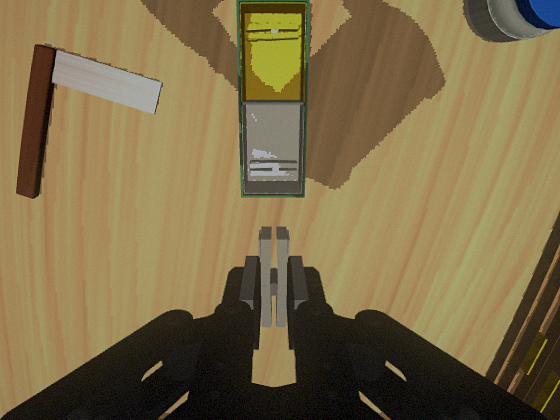

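Tin fitted at (585.0, -232.5), yaw 11.8°, rim 52.5 mm, residual 0.8 mm. In the picture the yellow half is at (273,55) and the white half at (273,150), each with a peg across its outer end.

```bash
python3 -m handwheel '[[[255,-0.1,-4,5,0,0,0],[255,-0.1,-4,10,0,0,0],[255,-0.1,-4,12.5,0,0,0],[255,-0.1,-4,14,0,0,0],[255,-0.1,-4,15,0,0,0],[255,-0.1,-4,15.2,0,0,0],[255,-0.1,-4,15.2,0,0,0],[192,-0.1,-4,15.2,0,0,0],[192,-0.1,-4,15.2,0,0,0],[192,-0.1,-4,15.2,0,0,0],[192,-0.1,-4,15.2,0,0,0],[192,-0.1,-4,11,0,0,0],[192,-0.1,-4,7,0,0,0],[192,-0.1,0,3,0,0,0],[192,-0.1,0,0,0,0,0],[192,-0.1,0,0,0,0,0]]]'
python3 - <<'E'
from h import *
info=imaging.camera_info("wrist");im,d=imaging.get_image("wrist"); cv2.imwrite("pics/w4.png",cv2.resize(im[:260,180:380],None,fx=2.3,fy=2.3)[:,:,::-1])
o=robot.get_obs();print(np.round(o["position"],1))
for r in imaging.regions_of("wrist","tin")[:1]: fit_tin(info,d,r["mask"])
E
```

```text
t: 8.05
position: [601.2, -300.4, 201.5]
eef_rot: [[0.978, 0.207, 0.007], [0.207, -0.978, -0.004], [0.006, 0.006, -1.0]]
contact_force: [-0.1, 1.4, -0.0]
width: 0.245
[ 600.1 -299.2  198.8]
 rim z median 52.4 1721 rect (array([ 585.3, -233.9]), array([150.7,  54.5]), -78.1)
 tin fit [ 584.8 -231.6] yaw deg 11.81 med resid 0.72
```

View pics/w4.png

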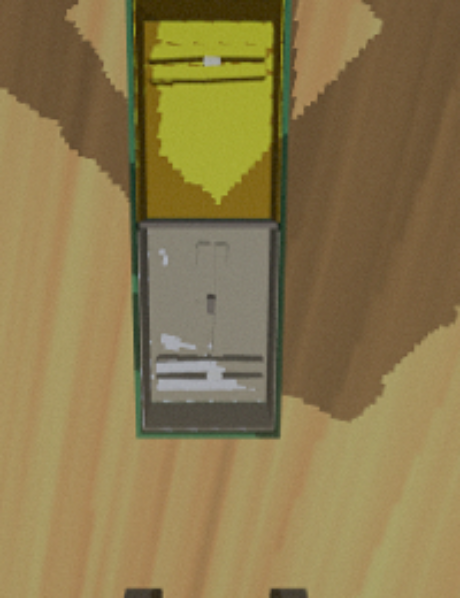

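White peg lies flat along the tin's length inside the white half (crop 210,300). The tin has not moved. Yellow peg next.

```bash
python3 -m handwheel '[[[60,-5.0,-31.1,0,0,0,-48.8],[60,-5.0,-31.1,0,0,0,-48.8],[60,-5.0,-31.1,0,0,0,-48.8],[60,-5.0,-31.1,0,0,0,-48.8],[60,-5.0,-31.1,0,0,0,-48.8],[60,-5.0,-31.1,5,0,0,-48.8],[60,-5.0,-31.1,10,0,0,-48.8],[60,-5.0,-31.1,12,0,0,-48.8],[60,-5.0,-31.1,12,0,0,-48.8],[60,-5.0,-31.1,12,0,0,-48.8],[60,-5.0,-31.1,12,0,0,-48.8]]]'
python3 - <<'E'
from h import *
info=imaging.camera_info("wrist");im,d=imaging.get_image("wrist"); cv2.imwrite("pics/w5.png",im[:,:,::-1])
o=robot.get_obs();print(np.round(o["position"],1))
for r in imaging.regions_of("wrist","peg_yellow")[:3]:
    px,P=cloud(info,d,r["mask"]);T=P[(P[:,2]>8)&(P[:,2]<18)]
    print(r["conf"],r["position"],len(T), rect(T) if len(T)>5 else 0)
E
```

```text
t: 9.25
position: [486.5, -4.9, 77.8]
eef_rot: [[0.488, 0.873, 0.002], [0.873, -0.488, -0.0], [0.001, 0.002, -1.0]]
contact_force: [0.2, -0.9, 0.6]
width: 0.768
[486.7  -5.   78. ]
0.7 [275.2, 216.0] 1080 (array([486.1,  -3.4]), array([44.3, 13. ]), -30.3)
```

View pics/w5.png

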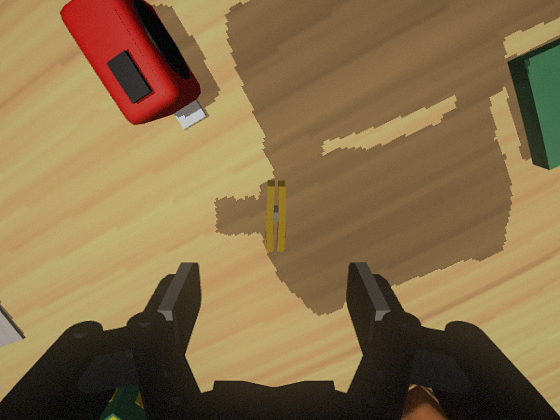

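```bash
python3 -m handwheel '[[[60,0.1,0,5,0,0,0],[60,0.1,0,7.3,0,0,0],[60,0.1,0,7.3,0,0,0],[60,0.1,0,7.3,0,0,0],[255,0.1,0,7.3,0,0,0],[255,0.1,0,7.3,0,0,0],[255,0.1,0,7.3,0,0,0],[255,0.1,0,7.3,0,0,0],[255,0.1,0,7.3,0,0,0],[255,0.1,0,2.3,0,0,0],[255,0.1,0,-2.7,0,0,0],[255,-13,18,-6,0,0,48.9],[255,-13,18,-6,0,0,48.9],[255,-13,18,-6,0,0,48.9],[255,-13,18,-6,0,0,48.9],[255,-13,18,-6,0,0,48.9],[255,-13,18,-6,0,0,48.9],[255,-13,18,-6,0,0,48.9],[255,-13,18,-6,0,0,48.9],[255,-13,18,-6,0,0,48.9]]]'
python3 - <<'E'
from h import *
info=imaging.camera_info("wrist");im,d=imaging.get_image("wrist"); cv2.imwrite("pics/w6.png",im[:,:,::-1])
o=robot.get_obs();print(np.round(o["position"],1),np.round(o["eef_rot"],3)[0])
for r in imaging.regions_of("wrist","tin")[:1]: print(r["conf"]);fit_tin(info,d,r["mask"])
E
```

```text
t: 11.35
position: [578.9, -204.9, 136.3]
eef_rot: [[0.978, 0.21, -0.0], [0.21, -0.978, 0.0], [-0.0, -0.0, -1.0]]
contact_force: [0.6, 0.4, -0.6]
width: 0.128
[ 579.  -204.9  136.3] [ 0.978  0.209 -0.   ]
0.89
 rim z median 52.5 1793 rect (array([ 585.1, -232.3]), array([155.1,  54.2]), -78.2)
 tin fit [ 584.9 -231.6] yaw deg 11.76 med resid 0.72
```

View pics/w6.png

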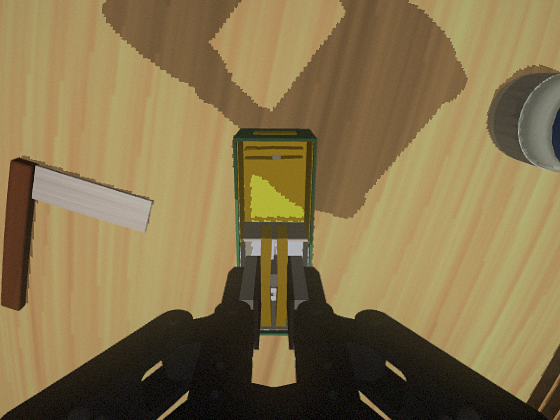

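```bash
python3 -m handwheel '[[[255,0,0,4.5,0,0,0],[255,0,0,7,0,0,0],[255,0,0,8.5,0,0,0],[255,0,0,9.1,0,0,0],[255,0,0,9.1,0,0,0],[255,0,0,9.1,0,0,0],[192,0,0,9.1,0,0,0],[192,0,0,9.1,0,0,0],[192,0,0,9.1,0,0,0],[192,0,0,9.1,0,0,0],[192,0,0,6,0,0,0],[192,0,0,2,0,0,0],[192,0,0,-2,0,0,0],[192,0,0,-2,0,0,0]]]'
python3 - <<'E'
from h import *
info=imaging.camera_info("wrist");im,d=imaging.get_image("wrist"); cv2.imwrite("pics/w7.png",im[:,:,::-1])
o=robot.get_obs();print(np.round(o["position"],1),np.round(o["eef_rot"],3)[0])
E
```

```text
t: 12.85
position: [581.7, -206.7, 161.7]
eef_rot: [[0.978, 0.206, 0.007], [0.206, -0.978, -0.003], [0.007, 0.005, -1.0]]
contact_force: [-0.5, 0.1, -1.3]
width: 0.246
[ 580.6 -206.2  159.1] [0.978 0.206 0.005]
```

View pics/w7.png

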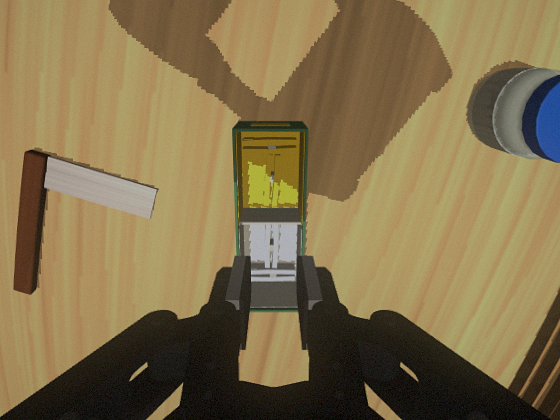

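```bash
python3 -m handwheel '[[[192,0.3,-38.4,-6.4,0,0,16],[192,0.3,-38.4,-6.4,0,0,16],[192,0.3,-38.4,-6.4,0,0,16],[192,0.3,-38.4,-6.4,0,0,16],[192,0.3,-38.4,-6.4,0,0,16],[192,0.3,-38.4,-6.4,0,0,16],[192,0.3,-38.4,-6.4,0,0,16],[192,0.3,-38.4,-6.4,0,0,16],[192,0.3,-38.4,-6.4,0,0,16],[192,0.3,-38.4,-6.4,0,0,16],[192,0.3,-38.4,-6.4,0,0,16],[0,0.3,-38.4,-6.4,0,0,16],[0,0.3,-38.4,-6.4,0,0,16],[0,0.3,-38.4,-6.4,0,0,16],[0,0.3,-38.4,-6.4,0,0,16]]]'
python3 - <<'E'
from h import *
info=imaging.camera_info("wrist");im,d=imaging.get_image("wrist"); cv2.imwrite("pics/w8.png",im[:,:,::-1])
np.savez("w8.npz",im=im,d=d,p=info["position"],R=info["rotation"])
o=robot.get_obs();print(np.round(o["position"],1),np.round(o["eef_rot"],3)[0])
for l in ["outer_lid","inner_lid"]:
    for r in imaging.regions_of("wrist",l):
        px,P=cloud(info,d,r["mask"])
        print(l,r["conf"],r["position"],len(P),rect(P),np.round(np.percentile(P[:,2],[5,50,95]),1))
        T=P[abs(P[:,2]-29)<3]; B=P[P[:,2]>44]
        if len(T)>20:print("  plate",rect(T),np.median(T[:,2]))
        if len(B)>20:print("  bar",rect(B),np.median(B[:,2]))
E
```

```text
t: 14.4
position: [503.0, 170.4, 220.2]
eef_rot: [[0.997, -0.072, -0.0], [-0.072, -0.997, -0.0], [-0.0, 0.0, -1.0]]
contact_force: [0.2, -0.1, 0.8]
width: 0.911
[503.  170.5 220.3] [ 0.997 -0.072 -0.   ]
outer_lid 0.67 [418.5, 18.1] 3228 (array([672.9, 296.9]), array([122.1,  50.1]), -0.8) [ 7.  16.3 17.7]
outer_lid 0.58 [270.9, 86.1] 12268 (array([506.3, 240.6]), array([166.1,  70. ]), 86.6) [28.2 29.5 51.3]
  plate (array([504.9, 240.7]), array([166.1,  67.2]), 86.6) 29.440948511494526
  bar (array([505.1, 242. ]), array([71.1, 12.1]), 86.2) 51.28945297788735
inner_lid 0.9 [292.9, 96.8] 632 (array([505.5, 241.4]), array([64.1, 50.1]), -4.0) [25.5 26.9 28.8]
  plate (array([505.2, 241. ]), array([58.5, 50. ]), -3.2) 27.106000546603582
```

View pics/w8.png

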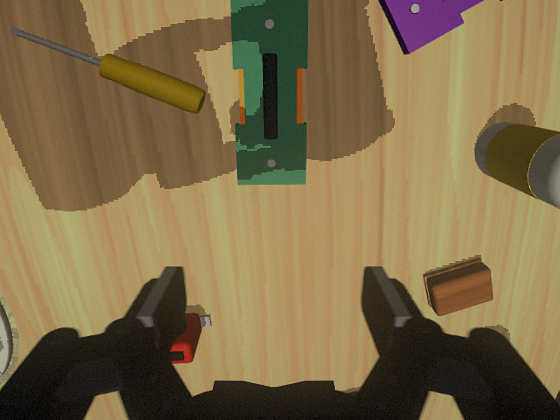

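Both pegs lie in their halves, the yellow one lengthwise at (272,175). This view shows the green pair at (270,90), orange edges at (241,95) and (301,97), black bar at (270,95). The purple look-alike is at (430,20), and the screwdriver handle ends at (200,100), so I'm checking finger clearance there.

Run:
```python
from h import *
z=np.load("w8.npz");info=imaging.camera_info("wrist");info["position"]=z["p"];info["rotation"]=z["R"]
px,P=cloud(info,z["d"],np.ones((420,560),bool))
m=(P[:,2]>8)&(P[:,0]>400)&(P[:,0]<468)&(P[:,1]>200)&(P[:,1]<300)
Q=P[m];print("screwdriver near lid: xmax",Q[:,0].max(),Q[Q[:,0].argmax()],"zmax",Q[:,2].max())
c=cv2.resize(z["im"][0:200,190:350],None,fx=3.5,fy=3.0);cv2.imwrite("pics/w8c.png",c[:,:,::-1])
# orange mask edges
hsv=cv2.cvtColor(z["im"],cv2.COLOR_RGB2HSV);o=(hsv[:,:,0]>5)&(hsv[:,:,0]<18)&(hsv[:,:,1]>200)&(hsv[:,:,2]>90)
o[:,:225]=0;o[:,320:]=0;o[150:]=0
n,l,s,cc=cv2.connectedComponentsWithStats(o.astype(np.uint8))
for i in range(1,n):
    if s[i,4]>30:
        _,T=cloud(info,z["d"],l==i); T=T[T[:,2]>24]; print(s[i],np.round(T.min(0),1),np.round(T.max(0),1),np.round(np.median(T,0),1))
```

```text
screwdriver near lid: xmax 442.7771502349211 [442.77715023 248.91657929  12.8102126 ] zmax 28.896207545311142
[297  68   5  56 266] [528.5 215.2  25. ] [534.7 264.6  29.2] [531.6 240.7  27. ]
[240 107   5  17  77] [474.9 219.   25.4] [479.8 233.9  28.9] [477.6 226.4  26.8]
```

View pics/w8c.png

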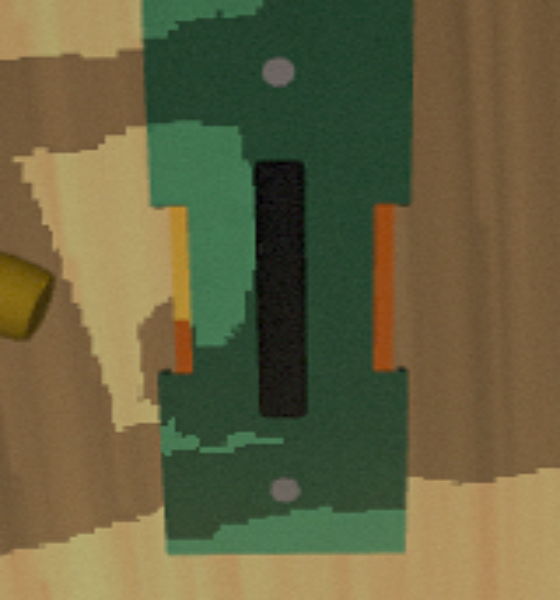

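The crop confirms it: green cap with black bar, and orange inner-lid edges in both notches. Screwdriver end is at x≈443, so I'll pre-close to ~72 mm.

```bash
python3 -m handwheel '[[[39,-0.3,-3,3,0,0,-0.6],[39,-0.3,-7,8,0,0,-0.6],[39,-0.3,-7,13,0,0,-0.6],[39,-0.3,-7,15,0,0,-0.6],[39,-0.3,-7,15,0,0,-0.6],[39,-0.3,-7,15,0,0,-0.6]]]' 45
python3 - <<'E'
from h import *
o=robot.get_obs();print(np.round(o["position"],2),np.round(o["eef_rot"],4).tolist(),o["width"])
info=imaging.camera_info("wrist");im,d=imaging.get_image("wrist"); cv2.imwrite("pics/w9.png",im[:,:,::-1])
E
```

```text
t: 15.15
position: [505.0, 240.8, 70.9]
eef_rot: [[0.998, -0.061, -0.0], [-0.061, -0.998, -0.0], [-0.0, 0.0, -1.0]]
contact_force: [-0.0, 0.5, 0.8]
width: 0.844
[505.03 240.76  70.85] [[0.9982, -0.0608, -0.0004], [-0.0608, -0.9982, -0.0002], [-0.0004, 0.0002, -1.0]] 0.843568649127652
```

View pics/w9.png

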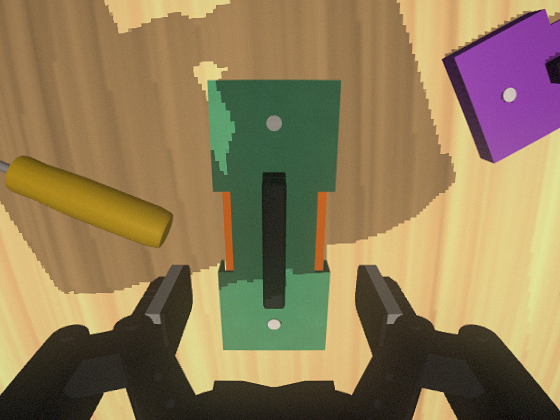

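Lid centred between the fingers with orange edges at (228,232) and (320,232), handle end at (165,225) clear of the left finger. Descending and pinching.

```bash
python3 -m handwheel '[[[39,0,0,3,0,0,0],[39,0,0,5,0,0,0],[39,0,0,6,0,0,0],[39,0,0,6.6,0,0,0],[39,0,0,6.9,0,0,0],[39,0,0,6.9,0,0,0],[39,0,0,6.9,0,0,0],[255,0,0,6.9,0,0,0],[255,0,0,6.9,0,0,0],[255,0,0,6.9,0,0,0],[255,0,0,6.9,0,0,0],[255,0,0,6.9,0,0,0],[255,0,0,6.9,0,0,0]]]' 45
python3 - <<'E'
from h import *
o=robot.get_obs();print(np.round(o["position"],2),o["width"]*85,np.round(o["contact_force"],1))
info=imaging.camera_info("wrist");im,d=imaging.get_image("wrist"); cv2.imwrite("pics/w10.png",im[:,:,::-1])
E
```

```text
t: 16.5
position: [505.2, 240.9, 2.1]
eef_rot: [[0.998, -0.061, 0.001], [-0.061, -0.998, 0.0], [0.001, -0.0, -1.0]]
contact_force: [-0.9, -0.5, 8.3]
width: 0.667
[505.22 240.94   2.05] 56.72977513034611 [-0.9 -0.5  8.3]
```

View pics/w10.png

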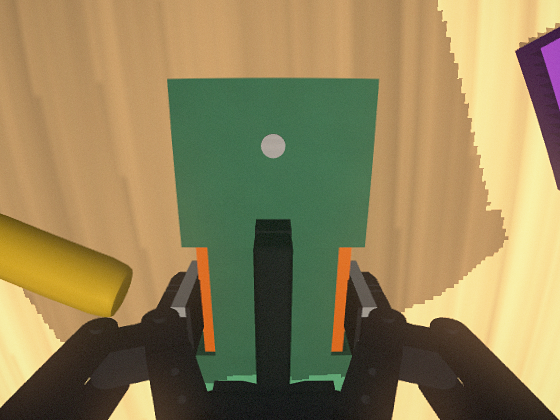

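```bash
python3 -m handwheel '[[[255,0,0,-0.5,0,0,0],[255,0,0,-1.5,0,0,0],[255,0,0,-3,0,0,0],[255,0,0,-5,0,0,0],[255,0,0,-7,0,0,0],[255,0,0,-8,0,0,0],[255,0,0,-8,0,0,0],[255,0,0,-8,0,0,0]]]'
python3 - <<'E'
from h import *
o=robot.get_obs();print(np.round(o["position"],2),np.round(o["eef_rot"],4).tolist(),o["width"]*85,np.round(o["contact_force"],1))
info=imaging.camera_info("wrist");im,d=imaging.get_image("wrist"); cv2.imwrite("pics/w11.png",im[:,:,::-1])
for l in ("outer_lid",):
  for r in imaging.regions_of("wrist",l)[:2]:
    px,P=cloud(info,d,r["mask"]);Q=P[abs(P[:,2]-np.median(P[:,2]))<4]
    A=np.c_[Q[:,:2]-Q[:,:2].mean(0),np.ones(len(Q))];c=np.linalg.lstsq(A,Q[:,2],rcond=None)[0]
    print(r["conf"],r["position"],rect(Q),"z",np.median(P[:,2]),"slopes",np.round(c[:2],4), "ymax",Q[:,1].max())
E
```

```text
t: 17.35
position: [504.6, 240.7, 81.0]
eef_rot: [[0.998, -0.061, -0.0], [-0.061, -0.998, -0.0], [-0.0, 0.0, -1.0]]
contact_force: [0.2, 0.6, -2.9]
width: 0.667
[504.65 240.73  81.02] [[0.9982, -0.0607, -0.0002], [-0.0607, -0.9982, -0.0001], [-0.0002, 0.0001, -1.0]] 56.718853261934264 [ 0.2  0.6 -2.9]
0.71 [502.3, 79.3] (array([655.5, 318.9]), array([75.4, 67.8]), 26.3) z 16.38084394563748 slopes [ 0.0055 -0.0011] ymax 358.2625420435988
0.67 [274.3, 200.9] (array([505.6, 260.7]), array([129.2,  67.8]), 86.5) z 108.49703719681992 slopes [-0.0005 -0.0013] ymax 327.11904938942195
```

View pics/w11.png

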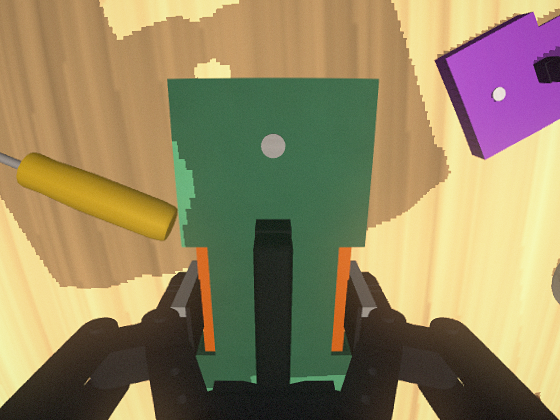

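Pair lifted level (slopes <0.002), weight 2.9 N, skirt still over the orange lid. Carrying with a ramped speed.

```bash
python3 -m handwheel '[[[255,0.2,1,-0.3,0,0,-0.3],[255,0.7,3,-0.8,0,0,-1],[255,1.4,6,-1.5,0,0,-2],[255,2.2,9.5,-2,0,0,-3.1],[255,3.0,13,-2,0,0,-4.2],[255,3.8,16.5,-2,0,0,-5.4],[255,4.7,20,-2,0,0,-6.5],[255,5.5,23.5,-2,0,0,-7.7],[255,6.3,27,-2,0,0,-8.8],[255,7.1,30.5,-2,0,0,-10],[255,7.9,34,-2,0,0,-11.1],[255,8.6,37,-2,0,0,-12.1],[255,9.3,40,-2,0,0,-13.1],[255,9.9,42.5,-2,0,0,-13.9],[255,10.4,44.5,-2,0,0,-14.6],[255,10.7,45.8,-2,0,0,-15],[255,10.8,46.5,-2,0,0,-15.2],[255,10.9,46.8,-2,0,0,-15.3],[255,10.9,46.8,-2,0,0,-15.3],[255,10.9,46.8,-2,0,0,-15.3]]]'
python3 - <<'E'
from h import *
o=robot.get_obs();print(np.round(o["position"],2),np.round(o["eef_rot"],4).tolist(),o["width"]*85,np.round(o["contact_force"],1))
info=imaging.camera_info("wrist");im,d=imaging.get_image("wrist"); cv2.imwrite("pics/w12.png",im[:,:,::-1])
for r in imaging.regions_of("wrist","outer_lid")[:2]:
    px,P=cloud(info,d,r["mask"]);Q=P[abs(P[:,2]-np.median(P[:,2]))<4]
    print(r["conf"],r["position"],rect(Q),"z",np.median(P[:,2]))
for n in ("top","side"):
    i,dd=imaging.get_image(n); cv2.imwrite(f"pics/{n}12.png",i[:,:,::-1])
    np.savez(n+"12.npz",im=i,d=dd)
i=cv2.imread("pics/side12.png"); cv2.imwrite("pics/side12c.png",cv2.resize(i[200:340,300:460],None,fx=4,fy=4,interpolation=cv2.INTER_CUBIC))
E
```

```text
t: 19.45
position: [585.1, -232.2, 101.2]
eef_rot: [[0.979, 0.205, -0.0], [0.205, -0.979, 0.0], [-0.0, -0.0, -1.0]]
contact_force: [0.9, 0.4, -1.6]
width: 0.669
[ 585.05 -232.16  101.24] [[0.9787, 0.2053, -0.0004], [0.2053, -0.9787, 0.0003], [-0.0003, -0.0004, -1.0]] 56.849548490759055 [ 0.9  0.4 -1.6]
0.6 [272.2, 204.4] (array([ 580.5, -212.4]), array([129.6,  67.7]), -77.9) z 128.72088793127563
```

View pics/w12.png

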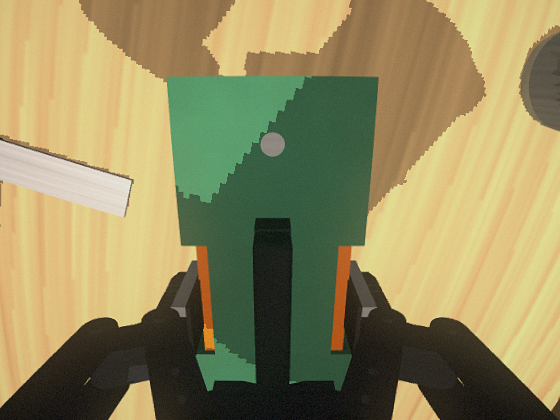

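View pics/side12.png

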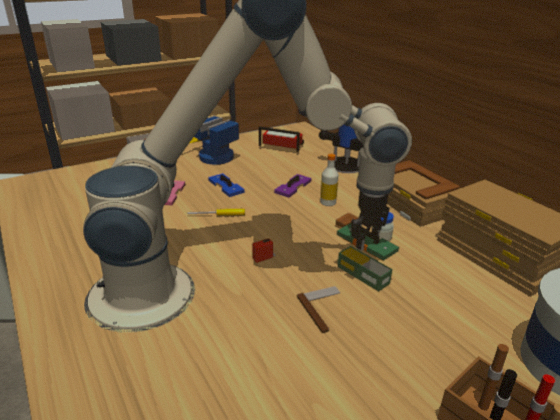

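```bash
python3 -m handwheel '[[[255,0,0.1,1,0,0,0],[255,0,0.1,2,0,0,0],[255,0,0.1,3,0,0,0],[255,0,0.1,3.6,0,0,0],[255,0,0.1,4.1,0,0,0],[255,0,0.1,4.5,0,0,0],[255,0,0.1,4.8,0,0,0],[255,0,0.1,5.1,0,0,0],[255,0,0.1,5.1,0,0,0],[255,0,0.1,5.1,0,0,0]]]'
python3 - <<'E'
from h import *
o=robot.get_obs();print(np.round(o["position"],2),o["width"]*85,np.round(o["contact_force"],1),np.round(o["wrist_torque"],2))
E
```

```text
t: 20.65
position: [585.5, -234.0, 50.4]
eef_rot: [[0.979, 0.205, 0.0], [0.205, -0.979, -0.0], [0.0, 0.0, -1.0]]
contact_force: [0.1, -0.7, -2.3]
width: 0.67
[ 585.49 -233.96   50.42] 56.99176543710288 [ 0.1 -0.7 -2.3] [0.02 0.01 0.04]
```

```bash
python3 -m handwheel '[[[255,0,0,0.2,0,0,0],[255,0,0,0.4,0,0,0],[255,0,0,0.5,0,0,0],[255,0,0,0.6,0,0,0],[255,0,0,0.65,0,0,0],[255,0,0,0.65,0,0,0],[255,0,0,0.65,0,0,0]]]'
python3 - <<'E'
from h import *
o=robot.get_obs();print(np.round(o["position"],2),o["width"]*85,np.round(o["contact_force"],1),np.round(o["wrist_torque"],2))
E
```

```text
t: 21.35
position: [585.4, -233.9, 44.1]
eef_rot: [[0.979, 0.205, 0.0], [0.205, -0.979, -0.0], [0.0, 0.0, -1.0]]
contact_force: [-2.7, 1.0, 5.9]
width: 0.668
[ 585.42 -233.94   44.07] 56.79748548491626 [-2.7  1.   5.9] [ 0.21  0.34 -0.01]
```

```bash
python3 -m handwheel '[[[255,0,0,0.05,0,0,0],[255,0,0,0.1,0,0,0],[255,0,0,0.1,0,0,0]]]'
python3 - <<'E'
from h import *
info=imaging.camera_info("wrist");im,d=imaging.get_image("wrist"); cv2.imwrite("pics/w13.png",im[:,:,::-1])
for r in imaging.regions_of("wrist","outer_lid")[:2]:
    px,P=cloud(info,d,r["mask"]);Q=P[abs(P[:,2]-np.median(P[:,2]))<4]
    A=np.c_[Q[:,:2]-Q[:,:2].mean(0),np.ones(len(Q))];c=np.linalg.lstsq(A,Q[:,2],rcond=None)[0]
    print(r["conf"],r["position"],rect(Q),"z",np.median(P[:,2]),np.round(c[:2],4))
E
```

```text
t: 21.65
position: [585.5, -234.0, 44.0]
eef_rot: [[0.979, 0.205, 0.001], [0.205, -0.979, -0.0], [0.0, 0.0, -1.0]]
contact_force: [-7.0, 2.6, 21.9]
width: 0.668
0.77 [272.1, 203.1] (array([ 580.8, -214.4]), array([129.6,  67.8]), -78.2) z 71.56475609465646 [ 0.0002 -0.0006]
```

View pics/w13.png

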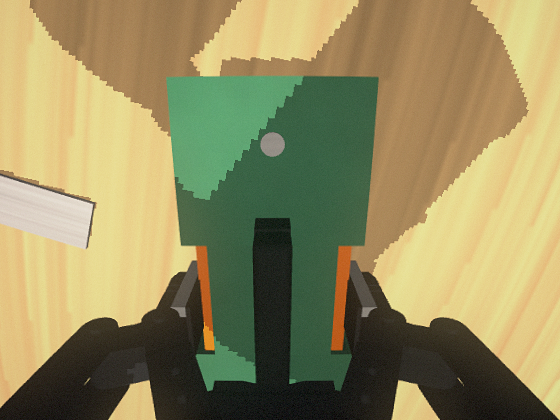

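Hard stop at plate height 70.8 mm (expected 70.5), level: seated. Releasing.

```bash
python3 -m handwheel '[[[255,0,0,-0.1,0,0,0],[30,0,0,-0.1,0,0,0],[30,0,0,-0.1,0,0,0],[30,0,0,-0.1,0,0,0],[30,0,0,-0.1,0,0,0],[30,0,0,-1,0,0,0],[30,0,0,-3,0,0,0],[30,0,0,-6,0,0,0],[30,0,2,-10,0,0,0],[30,0,5,-13,0,0,0],[30,0,7,-15,0,0,0],[30,0,7,-15,0,0,0],[30,0,7,-15,0,0,0]]]'
python3 - <<'E'
from h import *
o=robot.get_obs();print(np.round(o["position"],2),o["eef_rot"].round(4).tolist(),o["width"]*85,np.round(o["contact_force"],1))
info=imaging.camera_info("wrist");im,d=imaging.get_image("wrist"); cv2.imwrite("pics/w14.png",im[:,:,::-1])
np.savez("w14.npz",im=im,d=d,p=info["position"],R=info["rotation"])
for l in ("outer_lid","tin"):
  for r in imaging.regions_of("wrist",l)[:1]:
    px,P=cloud(info,d,r["mask"]);zt=71.3
    Q=P[abs(P[:,2]-zt)<3];B=P[P[:,2]>86]
    print(l,r["conf"],r["position"])
    if len(Q)>50:
        A=np.c_[Q[:,:2]-Q[:,:2].mean(0),np.ones(len(Q))];c=np.linalg.lstsq(A,Q[:,2],rcond=None)[0]
        print(" plate",rect(Q),np.median(Q[:,2]),np.round(c[:2],4))
    if len(B)>50: print(" bar",rect(B),np.median(B[:,2]))
E
```

```text
t: 23.05
position: [599.6, -302.5, 193.1]
eef_rot: [[0.979, 0.204, 0.0], [0.204, -0.979, -0.0], [0.0, 0.0, -1.0]]
contact_force: [-0.6, 0.8, -0.2]
width: 0.883
[ 599.56 -302.48  193.09] [[0.979, 0.2041, 0.0004], [0.2041, -0.979, -0.0001], [0.0004, 0.0001, -1.0]] 75.09448373427877 [-0.6  0.8 -0.2]
outer_lid 0.93 [273.7, 99.6]
 plate (array([ 586.4, -240.9]), array([151.5,  67.5]), -78.1) 71.44928423122877 [ 0.0001 -0.0014]
 bar (array([ 584.7, -232.8]), array([70.9, 11.9]), -77.8) 93.26108833147107
```

View pics/w14.png

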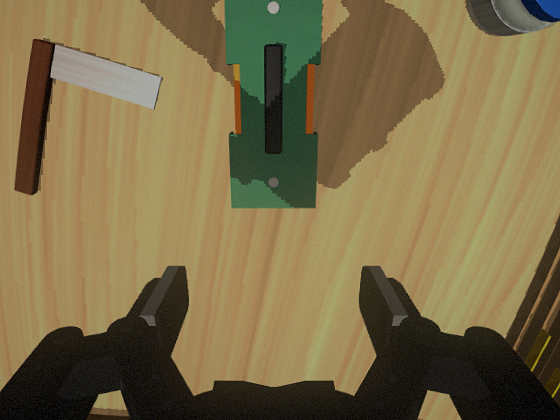

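Seated and released: plate 71.4 mm (bias +0.8), level, centred within ~1 mm of the tin. Bar centre (273,100 px) → (584.7,-232.8), top 92.5 mm after bias. Going for the bar.

```bash
python3 -m handwheel '[[[160,0,-4,2,0,0,0],[160,0,-7.1,6,0,0,0],[160,0,-7.1,8,0,0,0],[160,0,-7.1,8,0,0,0],[160,0,-7.1,8,0,0,0],[160,0,-7.1,8,0,0,0]]]' 40
python3 - <<'E'
from h import *
o=robot.get_obs();print(np.round(o["position"],2),o["width"]*85)
info=imaging.camera_info("wrist");im,d=imaging.get_image("wrist"); cv2.imwrite("pics/w15.png",im[:,:,::-1])
E
```

```text
t: 23.8
position: [586.0, -233.7, 114.0]
eef_rot: [[0.979, 0.204, 0.002], [0.204, -0.979, -0.001], [0.001, 0.001, -1.0]]
contact_force: [-0.3, -0.4, 0.3]
width: 0.37
[ 586.02 -233.67  114.  ] 31.462512830355656
```

View pics/w15.png

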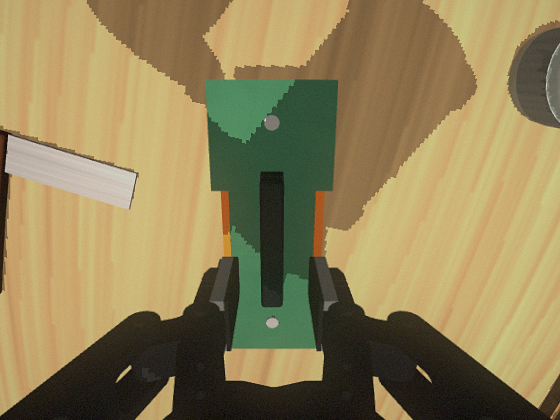

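```bash
python3 -m handwheel '[[[160,-0.05,0,1.5,0,0,0],[160,-0.05,0,2.8,0,0,0],[160,-0.05,0,3.5,0,0,0],[160,-0.05,0,3.8,0,0,0],[160,-0.05,0,3.8,0,0,0],[160,-0.05,0,3.8,0,0,0]]]' 40
python3 -c "
from h import *
o=robot.get_obs();print(np.round(o['position'],2),o['width']*85,np.round(o['contact_force'],1))"
python3 -m handwheel '[[[255,-0.05,0,0,0,0,0],[255,-0.05,0,0,0,0,0],[255,-0.05,0,0,0,0,0],[255,-0.05,0,0,0,0,0]]]' 40
```

```text
t: 24.45
position: [584.9, -233.2, 75.1]
eef_rot: [[0.979, 0.205, 0.0], [0.205, -0.979, -0.0], [0.0, 0.0, -1.0]]
contact_force: [-0.6, -0.8, 0.7]
width: 0.37
[ 584.95 -233.2    75.14] 31.462904847775018 [-0.6 -0.8  0.7]
t: 24.85
position: [584.4, -233.3, 75.3]
eef_rot: [[0.979, 0.205, 0.001], [0.205, -0.979, -0.0], [0.001, 0.0, -1.0]]
contact_force: [-1.7, 0.1, 6.1]
width: 0.13
```

```bash
python3 -m handwheel '[[[255,0,0,0,0,0,0],[255,0,0,-0.2,0,0,0],[255,0,0,-0.5,0,0,0],[255,0,0,-1,0,0,0],[255,0,0,-1.6,0,0,0],[255,0,0,-2.2,0,0,0],[255,0,0,-2.5,0,0,0],[255,0,0,-2.5,0,0,0]]]'
python3 - <<'E'
from h import *
o=robot.get_obs();print(np.round(o["position"],2),o["width"]*85,np.round(o["contact_force"],1))
i,dd=imaging.get_image("side"); cv2.imwrite("pics/side16.png",cv2.resize(i[180:320,300:460],None,fx=4,fy=4,interpolation=cv2.INTER_CUBIC)[:,:,::-1])
E
```

```text
t: 25.65
position: [584.5, -233.3, 100.4]
eef_rot: [[0.979, 0.205, 0.001], [0.205, -0.979, -0.0], [0.001, 0.001, -1.0]]
contact_force: [0.2, 0.8, -0.5]
width: 0.13
[ 584.51 -233.29  100.43] 11.044320172474036 [ 0.2  0.8 -0.5]
```

View pics/side16.png

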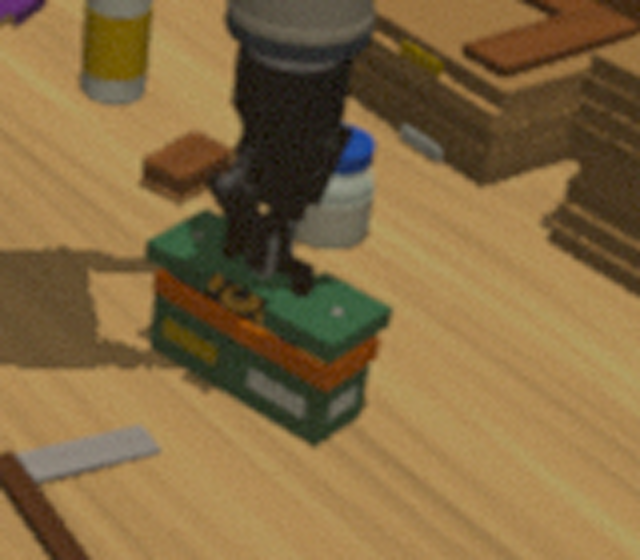

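The green lid rises alone; the orange lid stays on the tin with bushes visible in its tray. Lifting further.

```bash
python3 -m handwheel '[[[255,0,0,-0.5,0,0,0],[255,0,0,-1.5,0,0,0],[255,0,0,-3,0,0,0],[255,0,0,-5,0,0,0],[255,0,0,-7,0,0,0],[255,0,0,-9,0,0,0],[255,0,0,-11,0,0,0],[255,0,0,-12,0,0,0],[255,0,0,-12.5,0,0,0],[255,0,0,-12.5,0,0,0],[255,0,0,-12.5,0,0,0],[255,0,0,-12.5,0,0,0],[255,0,0,-12.5,0,0,0],[255,0,0,-12.5,0,0,0]]]'
python3 - <<'E'
from h import *
o=robot.get_obs();print(np.round(o["position"],2),o["width"]*85,np.round(o["contact_force"],1),np.abs(o["joint_vel"]).max())
i,dd=imaging.get_image("side"); si=imaging.camera_info("side")
cv2.imwrite("pics/side17.png",cv2.resize(i[140:320,300:460],None,fx=3.3,fy=3.3,interpolation=cv2.INTER_CUBIC)[:,:,::-1])
for l in ("inner_lid","outer_lid","tin"):
  for r in imaging.regions_of("side",l)[:3]:
    px,P=cloud(si,dd,r["mask"])
    if len(P)<20: continue
    print(l,round(r["conf"],2),np.round(r["position"]),"med",np.median(P,0).round(1),"z",np.percentile(P[:,2],[3,97]).round(1),rect(P))
im,d=imaging.get_image("wrist"); cv2.imwrite("pics/w17.png",im[:,:,::-1]); info=imaging.camera_info("wrist")
for r in imaging.regions_of("wrist","outer_lid")[:1]:
    px,P=cloud(info,d,r["mask"]);Q=P[abs(P[:,2]-np.median(P[:,2]))<4]
    A=np.c_[Q[:,:2]-Q[:,:2].mean(0),np.ones(len(Q))];c=np.linalg.lstsq(A,Q[:,2],rcond=None)[0]
    print("wrist outer",r["conf"],np.median(Q[:,2]).round(1),"slopes",np.round(c[:2],4))
E
```

```text
t: 27.1
position: [584.1, -233.1, 224.4]
eef_rot: [[0.979, 0.205, -0.001], [0.205, -0.979, 0.0], [-0.001, -0.0, -1.0]]
contact_force: [-0.0, 0.5, -1.2]
width: 0.131
[ 584.12 -233.09  224.38] 11.095514866644164 [-0.   0.5 -1.2] 0.0028122544461785096
inner_lid 0.96 [365. 252.] med [ 584.4 -239.5   64.3] z [52.4 70.5] (array([ 619.7, -193.6]), array([227.8, 148.8]), -79.4)
outer_lid 0.83 [294. 186.] med [680.4 328.5  17. ] z [ 3.3 38.8] (array([711. , 351.4]), array([209.9,  82.9]), 26.6)
outer_lid 0.7 [228. 185.] med [465.  442.2  17.3] z [ 4.3 40.1] (array([473.5, 481.5]), array([207.2,  81.8]), -89.5)
outer_lid 0.54 [176. 189.] med [283.8 516.4  16.4] z [ 4.6 21.6] (array([277.1, 500. ]), array([173.6,  38.5]), 56.6)
tin 0.81 [364. 279.] med [ 563.7 -256.1   26.7] z [ 2.4 49.4] (array([ 563.9, -243.4]), array([164.9,  57.7]), -59.5)
wrist outer 0.91 220.9 slopes [-0.0001 -0.0011]
```

View pics/side17.png

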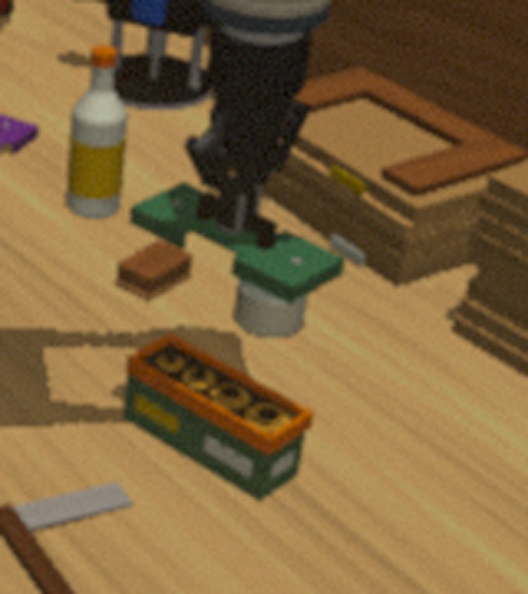

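View pics/w17.png

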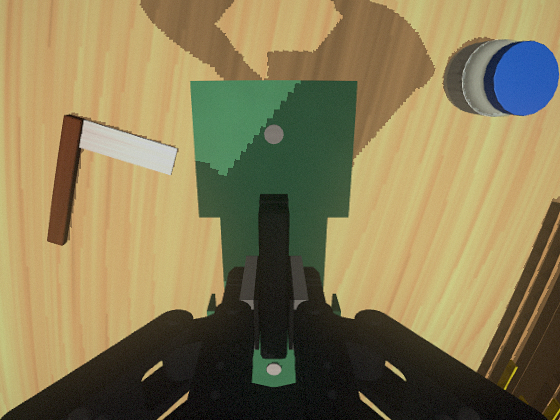

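The green lid is held level about 150 mm up. The orange lid sits flush on the tin with all four bushes in its tray. Handing in.

```bash
python3 -c "
from cell import robot
print(robot.finish_job()); o=robot.get_obs(); print(o['t'],o['width'],o['position'])"
```

```text
the job is handed in; nothing more can be done
None
the job is handed in; nothing more can be done
```

The job is done and handed in at about 27 s of the 72 s allowed; no verdict was reported.

- **Pegs:** the yellow and white pegs were set down lengthwise in the halves of their own colour. The wrist picture showed both lying in the tin.
- **Pair:** I pinched the two lids by the orange edges in the notches. They stayed level during the carry, with a measured tilt under 0.002. They went down to a firm stop on the tin, where the force peaked at about 22 N, and I let go. The green plate then stood at 71.4 mm against 70.5 mm expected; the cameras read about 0.8 mm high. The outer lid sat about 1 mm off the tin's fitted centre.
- **Outer lid:** it came up alone by its black bar. It is held level and still, about 150 mm above where it lay. In the side picture the orange lid sits flush on the tin with all four bushes in place.

**Checks with limits:** the orange lid's own centring was not measured after the green lid came off. Its seat is judged from the stop height, the outer lid's position and the side picture. In that side picture the network's inner-lid mask read up to 70.5 mm against 68 mm expected, and I did not resolve the difference. I did not measure the bystanders again; nothing touched them in the pictures.

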